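# Shut the water meter and hold its cover plate ready for the bolts

## Robot

A 7-joint arm with a two-finger parallel gripper is mounted at the origin on the work surface. World frame = base frame: x ahead of the robot, y to its left, z up, the work surface at z = 0. Lengths are in m, angles in rad, forces in N, time in s.
With the tool pointing down it reaches from about 0.425 to 0.925 m from the base axis. Payload 6.8 kg.
Tool frame: the origin (TCP) lies on the front face of the gripper's body, between the roots of the fingers; the fingertips stand 73 mm ahead of it and the grasp point (between the pads) lies 54 mm ahead of it; z points along the fingers, y is the direction in which the jaws open and shut (so a half turn about z gives the same grasp; the last joint's range is limited). The gripper opens to 85 mm and grips with 20 to 120 N. Pads are 22 mm wide; open, the fingers measure 114 mm over their backs; the gripper's body (76 mm by 85 mm) begins 54 mm behind the grasp point. The pads swing forward as they close: fully open they stand 13 mm farther back than shut.
Start: joints at [1.231, 0.477, 0.022, 1.555, -0.011, 1.109, -0.083], TCP at [0.155, -0.657, 0.304] pointing down, gripper open.
Joint ranges: [-2.96, 2.96], [-0.34, 2.1], [-1.41, 1.46], [0.24, 2.44], [-1.37, 4.51], [0.17, 1.92], [-2.96, 2.96]. Speed limits (rad/s): [2.39, 2.39, 3.14, 3.14, 3.14, 3.14, 3.14].

## Interface

Orientations are given as a rotation vector (axis times angle).
In Python, from bench import * gives the robot as it stands.
- The arm moves only by the tool jog_arm, never from a script. Its argument "plan" is a list of rows, each a list of 2 entries, a list of its own where there are three numbers: the shift along the world's x, y, z in cm, then the turn about the world's z in rad. In form: [[[tx, ty, tz], twist], ...]. A call has 1 to 12 rows; each row shifts and turns the commanded pose from where the row before left it; what a row does not reach is not made up. A row lasts 1/10 s, in which the tool goes at most 50 mm and 8.59 degrees, less where a joint would pass 70% of its speed; a pose out of reach is approached as far as the arm can. A call is refused whole if a number of a shift passes 5 or a number of a turn 0.15, either way. A call with a gripper value outside its range is refused whole. "hand" is the finger opening in cm, from 0 to 8.54, set as the call begins (left out, the last holds). The fingers move at their own pace and stop on an object; "grip_force" is the grip in N (left out, the last holds). Time passes only in rows, so rows that do not move let the fingers close. It gives the time, the measured TCP pose, the force and the opening at its end, in the units of the state.
- get_obs(): the state, without advancing time (a new reading comes with each control period).
- grab_frame(name): name is "scene" or "top" or "wrist"; returns the picture (400x640x3 uint8, red, green, blue); there is no depth.
- get_calibration(name): a dict with "intrinsics" (3x3 intrinsics, pixels), "k1" (the pictures are not rectified: a ray, as slopes to the right and down, at radius r is drawn at 1 + k1 r^2 times it, then the intrinsics apply), "xyz" and "orientation" of the camera in the world. Camera axes: x right, y down, z forward; pixel columns grow to the right and rows downward; lengths in m; the calibration is good to about 2 mm. A picture is of the moment at which its call begins: read the wrist's pose just before it. get_calibration takes no time and is no camera call; for the wrist camera it gives the pose at the moment of the call.
- hand_in(): hands the job in, once; it reports no verdict.
The state is a dict: "clock": time; "joints": joint angles; "qvel": joint speeds; "tau": joint torques, N m; "tcp_pos": TCP position; "orientation": TCP orientation; "contact_force": force on the tool from outside, world axes, zero at the start; "moment": the same for the moment, N m; "grip_width": finger opening in m.
Only numpy, scipy, OpenCV 4.12 (cv2) and the standard library are available. Lean on these libraries where they do the work, as an engineer would, in place of code of your own. Each camera call takes 0.05 s, during which the arm holds its last target. There are 200 camera calls.

## Task

The water meter has been read: swing its blue lid fully shut over the dial, then take the aluminium cover plate by its handle and hold it level about 15 mm above the rim of the white meter box, its four corner holes lined up over the four threaded brass inserts, ready for me to start the bolts. Keep the plate off the box all the while, and leave the other loose things on the shelf where they are. Finish while still holding the plate hovering there, without setting it down or letting go.

Things in the scene. Friction and masses are not known exactly. Their poses are not given: they have to be found in the camera images.
- meter_box: White water-meter box fixed to the slab, open on top, 160 mm (x) by 210 mm (y) by 110 mm high, walls 5 mm, black seal on the rim (its top at 110 mm). Origin: centre of underside; z up; x points away from the robot, yaw up to 0.3 rad. Left or right of the midline, the cover plate on the other side. A brass meter with a round blue register stands in its middle; only the open lid rises above the rim.
- meter_lid (a joint): Meter's blue dial lid, rad: 0 = fully shut (flat, upper face 10.5 mm below the seal's top), pi/2 = upright; starts at 1.2 to 1.75, range to 1.9. Stiff: it stays where left; about 1 N near the free edge moves it. The hinge axis lies along the box's y on the far side of the meter (box +x); to shut, the free edge swings over towards the robot and down.
- lid_hinge (a point): Middle of the lid's hinge axis: 42 mm from the box's centre towards box +x, 96 mm above the slab. Its axes turn with the lid: the lid lies along its -x. The lid is a round blue disc 79 mm across, from 2.5 to 81.5 mm from the axis, 6 mm thick (outer face 3.5 mm, dial face 2.5 mm off the axis).
- lid_tab (a point): Middle of the thumb tab at the lid's free edge, 85 mm from the hinge axis; the tab is 20 mm wide, 4 mm thick and ends 91 mm from the axis. When shut it is 43 mm from the box's centre towards the robot, 96 mm above the slab.
- plate_grip (a point): Centre of the black handle bar on the loose aluminium cover plate lying handle up on the slab; 39 mm above the plate's underside. Plate 160 (x) by 210 (y) by 4 mm, 0.3 to 0.55 kg, balanced under this point, yaw up to 0.5 rad. The bar runs along the plate's y over its middle, 110 mm long (82 mm free between the legs), 16 mm wide (x), 14 mm high, 28 mm clear of the plate. Axes: the plate's, z up.
- plate_hole0 (a point): Centre, at the plate's underside, of the 16 mm round hole through the cover plate's front right corner: -64 mm along the plate's x and -89 mm along its y from the plate's centre. The hole pattern is the same after a half turn.
- plate_hole1 (a point): Centre, at the plate's underside, of the 16 mm round hole through the cover plate's front left corner: -64 mm along the plate's x and +89 mm along its y from the plate's centre. The hole pattern is the same after a half turn.
- plate_hole2 (a point): Centre, at the plate's underside, of the 16 mm round hole through the cover plate's back right corner: +64 mm along the plate's x and -89 mm along its y from the plate's centre. The hole pattern is the same after a half turn.
- plate_hole3 (a point): Centre, at the plate's underside, of the 16 mm round hole through the cover plate's back left corner: +64 mm along the plate's x and +89 mm along its y from the plate's centre. The hole pattern is the same after a half turn.
- box_hole0 (a point): Centre of the threaded brass insert (17 mm brass ring, 6 mm bolt) in the meter box's front right corner: -64 mm along the box's x and -89 mm along its y from the box's centre, 110 mm above the slab, at the level of the seal's top. The plate may go on either way round (half turn).
- box_hole1 (a point): Centre of the threaded brass insert (17 mm brass ring, 6 mm bolt) in the meter box's front left corner: -64 mm along the box's x and +89 mm along its y from the box's centre, 110 mm above the slab, at the level of the seal's top. The plate may go on either way round (half turn).
- box_hole2 (a point): Centre of the threaded brass insert (17 mm brass ring, 6 mm bolt) in the meter box's back right corner: +64 mm along the box's x and -89 mm along its y from the box's centre, 110 mm above the slab, at the level of the seal's top. The plate may go on either way round (half turn).
- box_hole3 (a point): Centre of the threaded brass insert (17 mm brass ring, 6 mm bolt) in the meter box's back left corner: +64 mm along the box's x and +89 mm along its y from the box's centre, 110 mm above the slab, at the level of the seal's top. The plate may go on either way round (half turn).
- brush_mid (a point): Loose purple plastic hand brush, 266 mm long, 48 mm wide, 57 mm high, along the back edge; leave it. This point: in its middle, 30 mm above the slab.
- pan_lid_mid (a point): Loose round aluminium pan lid with a black knob, 184 mm across, 49 mm high, along the back edge; leave it. This point: in its middle, 20 mm above the slab.
- peg_basket_mid (a point): Loose green basket of clothes pegs, 148 x 188 mm, 86 mm high, along the back edge; leave it. This point: in its middle, 40 mm above the slab.
- bottle_mid (a point): Loose tall blue bottle with a red twist cap, 74 mm across, 252 mm high, along the back edge; leave it. This point: in its middle, 120 mm above the slab.
- bolt_tin: Loose round steel tin with the four bolts, 80 mm across, 28 mm high, at one side of the slab; leave it. Origin: centre of underside.
- spanner: Loose steel spanner 160 mm long lying flat at the other side of the slab; leave it. Origin: middle of its underside.

How it is judged:
On the way, in this order (a step that is already met when the one before it is completed fails the run):
1. the meter's lid is shut over the dial (value of joint meter_lid below 0.08 rad), for 0.2 s.
2. the cover plate is lifted off the slab in the gripper (height (world z) of plate_grip above 0.09 m and contact force between plate and the fingers above 1 N), for 0.2 s.
At the end, for the whole second after the job is handed in: The meter's lid is shut (within 0.08 rad); the plate hangs still in the gripper, off the box, level (within 0.1 rad), its underside 5 to 25 mm above the top of the seal at all four holes, and every plate hole's centre within 5 mm (seen from above) of its brass insert's centre, either way round (value of joint meter_lid below 0.08 rad and ((horizontal distance between plate_hole0 and box_hole0 below 0.005 m and horizontal distance between plate_hole1 and box_hole1 below 0.005 m and horizontal distance between plate_hole2 and box_hole2 below 0.005 m and horizontal distance between plate_hole3 and box_hole3 below 0.005 m) or (horizontal distance between plate_hole0 and box_hole3 below 0.005 m and horizontal distance between plate_hole1 and box_hole2 below 0.005 m and horizontal distance between plate_hole2 and box_hole1 below 0.005 m and horizontal distance between plate_hole3 and box_hole0 below 0.005 m)) and z of plate_hole0 in the frame of meter_box between 0.115 and 0.135 m and z of plate_hole1 in the frame of meter_box between 0.115 and 0.135 m and z of plate_hole2 in the frame of meter_box between 0.115 and 0.135 m and z of plate_hole3 in the frame of meter_box between 0.115 and 0.135 m and angle between plate_grip's own z axis and vertical below 0.1 rad and contact force between plate and the fingers above 1 N and contact force between plate and meter_box below 0.1 N and linear speed of plate below 0.02 m/s); the arm keeps its last pose, push and grip.
It fails at once if the cover plate touches the meter box or its seal (contact force between plate and meter_box above 1 N).
It fails at once if another thing on the shelf (brush, round lid, peg basket, bottle, bolt tin or spanner) is moved more than 25 mm (distance of any of brush_mid, pan_lid_mid, peg_basket_mid, bottle_mid, bolt_tin, spanner from where it was at the start of the episode above 0.025 m).
It also fails if it takes over 54 s, if anything falls off the work surface, if the arm or the gripper's body presses on something with over 40 N, if the wrist force passes 120 N, or if a joint passes its speed limit or range.

## Working session

There is one attempt and no reset: what is moved stays moved. The work goes in short steps, Python scripts to look and compute and a tool call to move; the robot and the scene stay as the last step left them, time stands still between calls to the robot, and variables do not carry over. Pictures are saved under pics/ and viewed, about 8 in all and at most 12, crops included, and the job is handed in when it is done.

Besides the shell and the picture viewer there is one more tool, called after "Call:" as name(argument=value, ...) on one line, values as JSON. jog_arm: Moves the arm, as the interface text tells. Its arguments: {"type":"object","properties":{"plan":{"type":"array","items":{"type":"array"}},"hand":{"type":"number"},"grip_force":{"type":"number"}},"required":["plan"]}

```bash
mkdir -p pics; ls
python3 - <<'E'
from bench import *
import cv2
for n in("top","scene"):
    cv2.imwrite(f"pics/{n}0.png",grab_frame(n)[:,:,::-1]); c=get_calibration(n); print(n,c)
o=get_obs();print(o["clock"],o["tcp_pos"],o["orientation"],o["grip_width"],o["contact_force"])
print(get_calibration("wrist"))
E
```

```text
pics
top {'intrinsics': array([[412.70893939,   0.        , 322.37431149],
       [  0.        , 412.70893939, 204.20852995],
       [  0.        ,   0.        ,   1.        ]]), 'k1': -0.046044958133364546, 'xyz': array([ 0.40075134, -0.00454625,  1.19500488]), 'orientation': array([-2.13723464,  2.15360877, -0.13682841])}
scene {'intrinsics': array([[389.70440549,   0.        , 314.75973379],
       [  0.        , 389.70440549, 198.45432231],
       [  0.        ,   0.        ,   1.        ]]), 'k1': 0.01661949304161681, 'xyz': array([1.15145819, 0.39760289, 1.22829875]), 'orientation': array([-1.33158141, -2.45523885,  0.72276605])}
0.1 [ 0.15493583 -0.65655753  0.30301737] [-3.11892962e+00 -3.63016575e-01  5.07249677e-04] 0.08574154677205481 [-0.08321137  0.22653307  0.33886356]
{'intrinsics': array([[326.70961961,   0.        , 318.55096645],
       [  0.        , 326.70961961, 197.57041829],
       [  0.        ,   0.        ,   1.        ]]), 'k1': -0.007274828943230602, 'xyz': array([ 0.226543  , -0.63912489,  0.37344151]), 'orientation': array([ 2.27267214, -1.80044804, -0.26746678])}
```

View pics/top0.png

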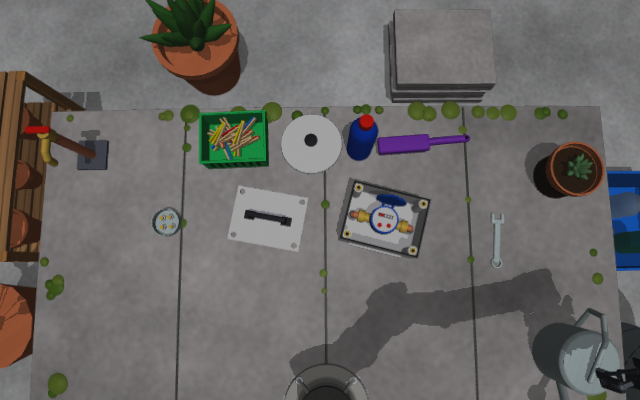

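View pics/scene0.png

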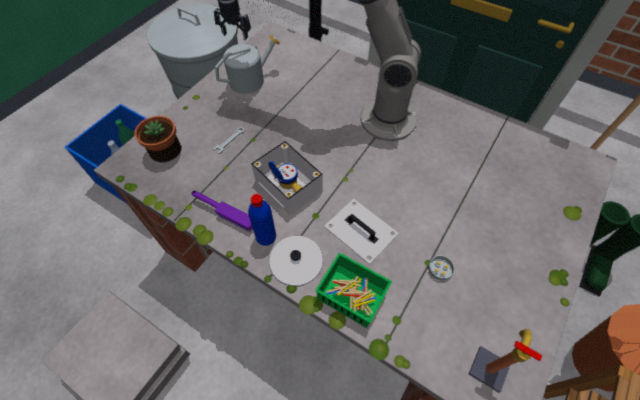

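Top view: plate holes near (240,191), (306,199), (294,246), (233,237). Box inserts are near (353,186), (424,204), (415,250), (345,236). The lid stands near (391,199). I'll zoom in for better pixels.

```bash
cat > h.py <<'E'
import numpy as np, cv2
from scipy.spatial.transform import Rotation as R
from scipy.optimize import least_squares
def proj(c,P):
    P=np.atleast_2d(P); q=(P-c["xyz"])@R.from_rotvec(c["orientation"]).as_matrix()
    s=q[:,:2]/q[:,2:]; s=s*(1+c["k1"]*(s**2).sum(1,keepdims=True))
    K=c["intrinsics"]; return s*[K[0,0],K[1,1]]+K[:2,2]
def ray(c,uv):
    K=c["intrinsics"]; d=(np.atleast_2d(uv)-K[:2,2])/[K[0,0],K[1,1]]; s=d.copy()
    for _ in range(20): s=d/(1+c["k1"]*(s**2).sum(1,keepdims=True))
    return np.c_[s,np.ones(len(s))]@R.from_rotvec(c["orientation"]).as_matrix().T
def at_z(c,uv,z):
    d=ray(c,uv); return c["xyz"]+d*((z-c["xyz"][2])/d[:,2])[:,None]
HO=np.array([[-64,-89],[-64,89],[64,-89],[64,89]])/1000.
def rect(P):  # order as HO; -> x,y,yaw, residual mm
    P=np.array(P)[:,:2]
    f=lambda p:(HO@np.array([[np.cos(p[2]),np.sin(p[2])],[-np.sin(p[2]),np.cos(p[2])]])+p[:2]-P).ravel()
    r=least_squares(f,[*P.mean(0),0]); return r.x, r.fun.reshape(-1,2)*1000
E
python3 - <<'E'
import cv2
im=cv2.imread("pics/top0.png")[170:265,225:440]
cv2.imwrite("pics/c1.png",cv2.resize(im,None,fx=3.7,fy=3.7,interpolation=cv2.INTER_CUBIC))
E
```

```text
(no output)
```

View pics/c1.png

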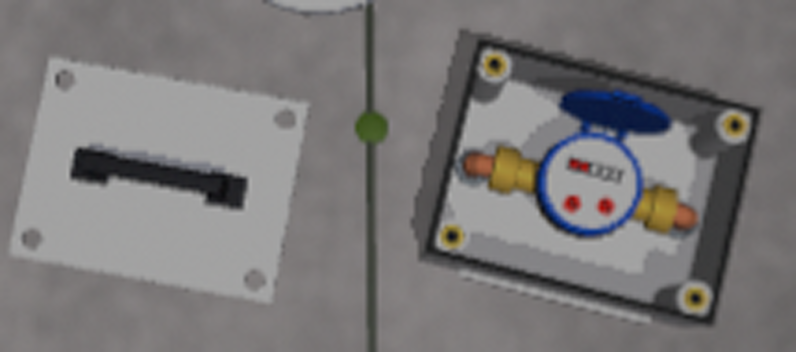

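Run:
```python
from bench import *
from h import *
c=get_calibration("top")
px=lambda L:(np.array(L)+.5)/3.7-.5+[225,170]
B=at_z(c,px([(695,298),(452,237),(734,126),(494,65)]),.110)
P=at_z(c,px([(255,280),(32,238),(285,119),(65,79)]),.002)
b,rb=rect(B);p,rp=rect(P);print(b,rb.round(1).tolist());print(p,rp.round(1).tolist())
Rz=R.from_euler("z",b[2])
for a in(1.2,1.4,1.57,1.75):
    o=[]
    for d in(.0025,.091): o.append((.042-d*np.cos(a),0,.096+d*np.sin(a)))
    print(a,((proj(c,Rz.apply(o)+[*b[:2],0])-[225,170])*3.7).round(0).tolist())
print(R.from_rotvec(get_obs()["orientation"]).as_matrix().round(3))
```

```text
[ 0.51148561 -0.15935798 -0.25752765] [[-0.7, -0.3], [0.0, 0.7], [0.6, -0.5], [0.1, 0.2]]
[ 0.52714452  0.16686568 -0.1881018 ] [[0.6, 0.5], [0.0, -0.0], [-0.2, -0.1], [-0.5, -0.4]]
1.2 [[603.0, 126.0], [610.0, 156.0]]
1.4 [[603.0, 126.0], [617.0, 129.0]]
1.57 [[603.0, 125.0], [623.0, 107.0]]
1.75 [[603.0, 125.0], [628.0, 84.0]]
[[ 0.973  0.23  -0.001]
 [ 0.23  -0.973  0.002]
 [-0.    -0.002 -1.   ]]
```

Run:
```python
from bench import *
from h import *
c=get_calibration("top");s=get_calibration("scene")
print("bottle",at_z(c,[(366.5,121)],.25),at_z(s,[(257,200)],.25),"brush",at_z(c,[(380,145),(430,143),(468,139)],.03))
b=np.array([.5115,-.1594,0]);Rz=R.from_euler("z",-.2575)
def tcp(x,z): return Rz.apply([x,0,z+.073])+b
print("above",tcp(.089,.165))
r=.07
for a in np.arange(1.75,-.01,-.25):
    x=.042-r*np.cos(a)+.0035*np.sin(a)+.015; z=.096+r*np.sin(a)+.0035*np.cos(a)
    print(round(a,2),tcp(x,z).round(4))
```

```text
bottle [[ 0.73071128 -0.1018212   0.25      ]] [[ 0.7350549  -0.09419795  0.25      ]] brush [[ 0.73448382 -0.16204889  0.03      ]
 [ 0.73944508 -0.30806818  0.03      ]
 [ 0.7508916  -0.42024636  0.03      ]]
above [ 0.59756564 -0.18206508  0.238     ]
1.75 [ 0.582  -0.178   0.2373]
1.5 [ 0.5652 -0.1735  0.2391]
1.25 [ 0.5485 -0.1691  0.2365]
1.0 [ 0.5329 -0.165   0.2298]
0.75 [ 0.5194 -0.1615  0.2193]
0.5 [ 0.5088 -0.1587  0.2056]
0.25 [ 0.5019 -0.1569  0.1897]
0.0 [ 0.4989 -0.1561  0.1725]
```

Call:
jog_arm(plan=[[[3.1, 3.4, 0.3], 0.09], [[3.1, 3.4, 0.3], 0.09], [[3.1, 3.4, 0.3], 0.09], [[3.1, 3.4, 0.3], 0.09], [[3.1, 3.4, 0.3], 0.09], [[3.1, 3.4, 0.3], 0.09], [[3.1, 3.4, 0.3], 0.09], [[3.1, 3.4, 0.3], 0.09], [[3.1, 3.4, 0.3], 0.09], [[3.1, 3.4, 0.3], 0.09], [[3.1, 3.4, 0.3], 0.09], [[3.1, 3.4, 0.3], 0.09]], hand=0)

```text
clock: 1.3
tcp_pos: [0.5278, -0.2475, 0.3398]
orientation: [-2.486, -1.92, 0.001]
contact_force: [0.9, -0.4, -0.5]
grip_width: 0.0001
```

Call:
jog_arm(plan=[[[3.5, 3.2, 0], 0], [[3.6, 3.3, 0], 0], [[0, 0, 0], 0], [[0, 0, 0], 0]])

```text
clock: 1.7
tcp_pos: [0.5985, -0.1826, 0.3391]
orientation: [-2.486, -1.919, 0.001]
contact_force: [-0.7, -1.2, 0.2]
grip_width: -0.0
```

Run:
```python
from bench import *
from h import *
c=get_calibration("wrist");w=grab_frame("wrist")[:,:,::-1];t=grab_frame("scene")[:,:,::-1]
t=cv2.resize(t[60:260,160:420],None,fx=2,fy=2)
im=np.zeros((800,640,3),np.uint8);im[:400]=w;im[400:,:520]=t
cv2.imwrite("pics/w1.png",cv2.resize(im,(480,600),interpolation=cv2.INTER_AREA));np.save("w1",w)
print(get_obs()["tcp_pos"],c["xyz"],c["orientation"])
```

```text
[ 0.59717171 -0.18533721  0.33939846] [ 0.61700511 -0.11073547  0.40959571] [ 2.82591573 -0.36506913 -0.056054  ]
```

View pics/w1.png

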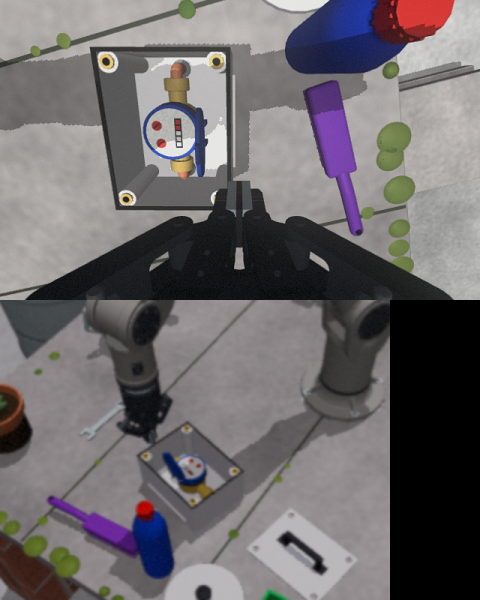

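The wrist view shows the closed fingertips at about (238,185) in the shown picture. They're just behind the upright lid at (201,140), clear of the bottle and brush. Next I go down and start pushing.

Call:
jog_arm(plan=[[[0, 0, -2.6], 0], [[0, 0, -2.6], 0], [[0, 0, -2.5], 0], [[0, 0, -2.5], 0], [[-1.1, 0.3, 0], 0], [[-1.2, 0.4, 0], 0], [[-0.8, 0.2, 0.1], 0], [[-0.9, 0.2, 0.1], 0], [[-0.8, 0.2, -0.1], 0], [[-0.8, 0.3, -0.15], 0], [[-0.8, 0.2, -0.3], 0], [[-0.8, 0.2, -0.35], 0]])

```text
clock: 3.0
tcp_pos: [0.5255, -0.1637, 0.2308]
orientation: [2.489, 1.916, 0.0]
contact_force: [0.5, 0.9, 0.8]
grip_width: 0.0005
```

Call:
jog_arm(plan=[[[-0.6, 0.1, -0.5], 0], [[-0.7, 0.2, -0.6], 0], [[-0.5, 0.1, -0.7], 0], [[-0.6, 0.2, -0.7], 0], [[-0.3, 0.1, -0.8], 0], [[-0.4, 0.1, -0.8], 0], [[-0.1, 0, -0.6], 0], [[-0.1, 0, -0.5], 0], [[0, 0, 0], 0]])

```text
clock: 3.9
tcp_pos: [0.4927, -0.1559, 0.1781]
orientation: [-2.489, -1.915, 0.001]
contact_force: [-0.5, -0.3, -0.1]
grip_width: 0.0002
```

Run:
```python
from bench import *
from h import *
w=grab_frame("wrist")[:,:,::-1];t=grab_frame("scene")[:,:,::-1]
t=cv2.resize(t[60:260,160:420],None,fx=2,fy=2)
im=np.zeros((800,640,3),np.uint8);im[:400]=w;im[400:,:520]=t
cv2.imwrite("pics/w2.png",cv2.resize(im,(480,600),interpolation=cv2.INTER_AREA))
```

```text
(no output)
```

View pics/w2.png

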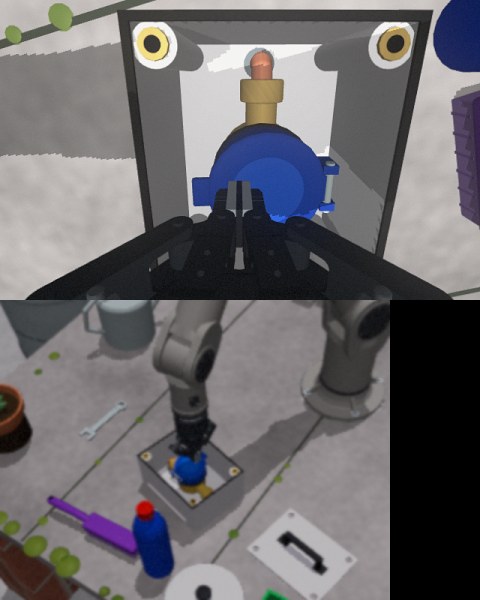

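The lid is down under the fingertips, nearly shut. I'll press it the last few millimetres.

Call:
jog_arm(plan=[[[0, 0, -0.3], 0], [[0, 0, -0.2], 0], [[0, 0, -0.1], 0], [[0, 0, 0], 0]])

```text
clock: 4.4
tcp_pos: [0.4931, -0.156, 0.1728]
orientation: [-2.49, -1.916, 0.0]
contact_force: [0.3, -0.5, 0.6]
grip_width: -0.0001
```

Call:
jog_arm(plan=[[[0, 0, -0.1], 0], [[0, 0, -0.1], 0], [[0, 0, 0], 0]])

```text
clock: 4.7
tcp_pos: [0.4931, -0.156, 0.1719]
orientation: [2.489, 1.916, -0.001]
contact_force: [-2.4, 0.9, 10.7]
grip_width: 0.0001
```

Force is 10.7 N with the tip at the shut height, so the lid has bottomed out. Now up and over the plate.

Call:
jog_arm(plan=[[[0, 0, 2], 0], [[0, 0, 4], 0], [[0, 0, 4], 0], [[0.3, 3.6, 2], 0.01], [[0.4, 4.1, 0], 0.01], [[0.4, 4.1, 0], 0.01], [[0.4, 4.1, 0], 0.01], [[0.4, 4.1, 0], 0.01], [[0.5, 4.1, 0], 0.01], [[0.5, 4.1, 0], 0.01], [[0.5, 4.1, 0], 0], [[0, 0, 0], 0]], hand=8.5)

```text
clock: 5.9
tcp_pos: [0.5263, 0.174, 0.2914]
orientation: [-2.41, -2.011, -0.005]
contact_force: [0.2, 0.1, 0.1]
grip_width: 0.0848
```

Run:
```python
from bench import *
from h import *
c=get_calibration("wrist");w=grab_frame("wrist")[:,:,::-1]
t=grab_frame("top")[:,:,::-1]
t=cv2.resize(t[170:265,225:440],None,fx=3,fy=3)
im=np.zeros((685,645,3),np.uint8);im[:400,:640]=w;im[400:]=t[:285]
cv2.imwrite("pics/w3.png",im[:,:][:600]);
print(get_obs()["tcp_pos"],c)
pl=np.array([.5271,.1669,0]);Rz=R.from_euler("z",-.188)
print(proj(c,Rz.apply(np.c_[HO,np.full(4,.002)])+pl).round(0).tolist())
print(proj(c,Rz.apply([[0,-.055,.046],[0,.055,.046],[0,0,.046]])+pl).round(0).tolist())
```

```text
[0.52674513 0.16791978 0.29065418] {'intrinsics': array([[326.70961961,   0.        , 318.55096645],
       [  0.        , 326.70961961, 197.57041829],
       [  0.        ,   0.        ,   1.        ]]), 'k1': -0.007274828943230602, 'xyz': array([0.53922265, 0.24676829, 0.36216202]), 'orientation': array([ 2.8407477 , -0.25809885, -0.03806094])}
[[267.0, 247.0], [261.0, 92.0], [373.0, 247.0], [382.0, 92.0]]
[[321.0, 235.0], [322.0, 128.0], [321.0, 184.0]]
```

View pics/w3.png

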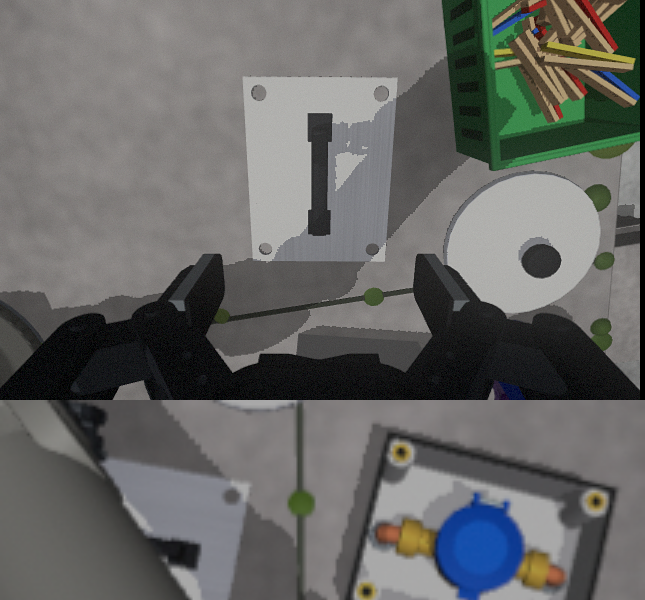

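The lid disc lies flat, and the plate holes show at (265,248), (259,93), (372,249), (381,93), within 2 px of my prediction. Next is the descent and grasp.

Call:
jog_arm(plan=[[[0, 0, -4], 0], [[0, -0.1, -4], 0], [[0, 0, -4], 0], [[0, 0, -3], 0], [[0, 0, -2], 0], [[0, 0, -1.5], 0], [[0, 0, -1.2], 0], [[0, 0, 0], 0], [[0, 0, 0], 0]])

```text
clock: 6.9
tcp_pos: [0.5275, 0.1659, 0.0945]
orientation: [2.421, 2.001, 0.001]
contact_force: [0.1, -0.5, 0.6]
grip_width: 0.0852
```

Call:
jog_arm(plan=[[[0, 0, 0], 0], [[0, 0, 0], 0], [[0, 0, 0], 0], [[0, 0, 0], 0], [[0, 0, 0], 0], [[0, 0, 0], 0], [[0, 0, 0], 0], [[0, 0, 0], 0]], hand=0, grip_force=70)

```text
clock: 7.7
tcp_pos: [0.5269, 0.1662, 0.0943]
orientation: [2.421, 2.002, -0.0]
contact_force: [-2.2, -1.2, 5.5]
grip_width: 0.0144
```

Call:
jog_arm(plan=[[[0, 0, 0.5], 0], [[0, 0, 1], 0], [[0, 0, 2], 0], [[0, 0, 3], 0], [[0, 0, 3], 0], [[0, 0, 3], 0], [[0, 0, 2.5], 0], [[0, 0, 1], 0], [[0, 0, 0], 0], [[0, 0, 0], 0], [[0, 0, 0], 0]])

```text
clock: 8.8
tcp_pos: [0.5263, 0.1655, 0.2523]
orientation: [-2.42, -2.001, 0.004]
contact_force: [-0.2, -0.4, -3.9]
grip_width: 0.0146
```

Run:
```python
from bench import *
from h import *
c=get_calibration("wrist");w=grab_frame("wrist")[:,:,::-1]
cv2.imwrite("pics/w4.png",w)
o=get_obs();print(o["tcp_pos"],R.from_rotvec(o["orientation"]).as_matrix().round(3).tolist(),o["contact_force"],o["moment"])
y=np.arctan2(*R.from_rotvec(o["orientation"]).as_matrix()[[1,0],0])-np.pi/2;g=o["tcp_pos"]-[0,0,.054]
print(y,proj(c,R.from_euler("z",y).apply(np.c_[HO,np.full(4,-.035)])+g).round(1).tolist())
```

```text
[0.52633152 0.16566733 0.25234215] [[0.188, 0.982, -0.003], [0.982, -0.188, -0.001], [-0.001, -0.003, -1.0]] [ 0.20162857 -0.24215408 -4.22087217] [ 0.02517988 -0.02326329 -0.01800523]
-0.1889064538072882 [[215.6, 376.1], [179.1, 64.4], [424.2, 376.4], [460.9, 64.0]]
```

View pics/w4.png

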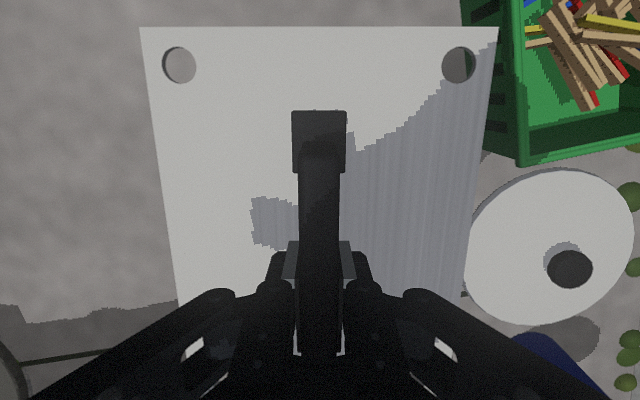

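The plate hangs straight: holes at (179.5,65) and (458.5,65), against a prediction of (179,64) and (461,64). Now I carry it over the box at this height.

Call:
jog_arm(plan=[[[-0.1, -1.5, 0], 0], [[-0.2, -3, 0], -0.01], [[-0.2, -4, 0], -0.01], [[-0.2, -4, 0], -0.01], [[-0.2, -4, 0], -0.01], [[-0.2, -4, 0], -0.01], [[-0.2, -4, 0], -0.01], [[-0.1, -4, 0], -0.01], [[-0.1, -2.5, 0], 0], [[0, -1.5, 0], 0], [[0, 0, 0], 0], [[0, 0, 0], 0]])

```text
clock: 10.05
tcp_pos: [0.512, -0.158, 0.2536]
orientation: [-2.488, -1.916, -0.0]
contact_force: [-0.3, 0.2, -4.4]
grip_width: 0.0147
```

Run:
```python
from bench import *
from h import *
o=get_obs();c=get_calibration("wrist");w=grab_frame("wrist")[:,:,::-1]
t=grab_frame("top")[:,:,::-1]
t=cv2.resize(t[165:265,325:440],None,fx=4,fy=4,interpolation=cv2.INTER_CUBIC)
im=np.zeros((600,640,3),np.uint8);im[:200]=w[:200];im[200:,:460]=t
cv2.imwrite("pics/w5.png",im)
M=R.from_rotvec(o["orientation"]).as_matrix();y=np.arctan2(M[1,0],M[0,0])-np.pi/2
print(o["tcp_pos"],y,o["grip_width"])
g=o["tcp_pos"]-[0,0,.054]
print(proj(c,R.from_euler("z",y).apply(np.c_[HO,np.full(4,-.035)])+g).round(1).tolist())
print("ins",proj(c,R.from_euler("z",-.2575).apply(np.c_[HO,np.full(4,.11)])+[.5115,-.1594,0]).round(1).tolist())
```

```text
[ 0.51197441 -0.15798966  0.25362313] -0.25825493345456074 0.014650715388547769
[[215.2, 376.8], [178.9, 65.1], [423.8, 376.8], [460.0, 64.8]]
ins [[236.7, 321.1], [215.2, 76.5], [402.0, 320.9], [422.8, 76.1]]
```

View pics/w5.png

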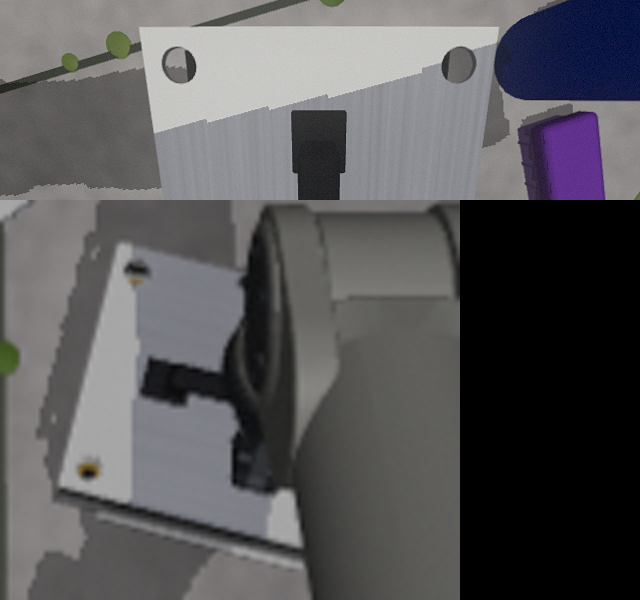

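The plate is over the box. Seen from the top, both left holes show brass inside. I'll cross-check the box position using the inserts in the earlier wrist picture.

Run:
```python
from bench import *
from h import *
c=get_calibration("wrist");c["xyz"]=np.array([0.61700511,-0.11073547,0.40959571]);c["orientation"]=np.array([2.82591573,-0.36506913,-0.056054])
w=np.load("w1.npy");h=cv2.cvtColor(w,cv2.COLOR_BGR2HSV).astype(int)
m=((h[...,0]>12)&(h[...,0]<35)&(h[...,1]>90)&(h[...,2]>60)).astype(np.uint8)
pts={}
for i,(u,v) in {1:(143,83),3:(288,81),0:(168,265)}.items():
    s=np.argwhere(m[v-14:v+15,u-14:u+15]); (x,yy),r=cv2.minEnclosingCircle(s[:,::-1].astype(np.float32)); pts[i]=(u-14+x,v-14+yy); print(i,pts[i],r,len(s))
k=list(pts);P=at_z(c,[pts[i] for i in k],.11)[:,:2]
f=lambda p:((R.from_euler("z",p[2]).apply(np.c_[HO[k],[0]*3])[:,:2]+p[:2])-P).ravel()
r=least_squares(f,[.51,-.16,-.25]);print(r.x,(r.fun*1000).round(1))
# plate now, from wrist holes (underside edges seen on top face): hole1,hole3
c=get_calibration("wrist");o=get_obs();z=o["tcp_pos"][2]-.054-.037
Q=at_z(c,[(179.3,65),(458.7,65)],z);d=Q[1]-Q[0];print("plate",Q.mean(0)-R.from_rotvec([0,0,np.arctan2(d[1],d[0])]).apply([0,.089,0]),np.arctan2(d[1],d[0]),np.linalg.norm(d))
c=get_calibration("top");q=lambda L:(np.array(L)+.5)/4-.5+[325,165]
Q=at_z(c,q([(88.5,468-200),(136.5,271-200)]),z);d=Q[1]-Q[0];print("top plate",Q.mean(0)-R.from_rotvec([0,0,np.arctan2(d[1],d[0])]).apply([0,.089,0]),np.arctan2(d[1],d[0]),np.linalg.norm(d))
```

```text
1 (142.0, 81.5) 10.404426574707031 222
3 (288.5, 81.60526275634766) 9.721781730651855 205
0 (168.3333330154419, 264.4166669845581) 8.090303421020508 143
[ 0.51084839 -0.1596982  -0.26033806] [-0.2  0.5  0.6  0.2 -0.4 -0.7]
plate [ 0.512052   -0.15681768  0.16283167] -0.2573309804967762 0.12881619781256232
top plate [ 0.51409301 -0.15736266  0.16283167] -0.253432554186166 0.12912490987310474
```

Call:
jog_arm(plan=[[[-0.08, -0.1, 0], 0], [[-0.08, -0.1, -0.5], 0], [[0, 0, -1], 0], [[0, 0, -1], 0], [[0, 0, -0.6], 0], [[0, 0, -0.3], 0], [[0, 0, 0], 0], [[0, 0, 0], 0], [[0, 0, 0], 0], [[0, 0, 0], 0]])

```text
clock: 11.15
tcp_pos: [0.5107, -0.161, 0.2203]
orientation: [2.489, 1.915, 0.001]
contact_force: [-0.1, -0.9, -4.3]
grip_width: 0.0148
```

Run:
```python
from bench import *
from h import *
o=get_obs();c=get_calibration("wrist");w=grab_frame("wrist")[:,:,::-1]
t=grab_frame("top")[:,:,::-1];s=grab_frame("scene")[:,:,::-1]
t=cv2.resize(t[170:260,325:400],None,fx=4,fy=4,interpolation=cv2.INTER_CUBIC)
s=cv2.resize(s[130:220,230:340],None,fx=4,fy=4,interpolation=cv2.INTER_CUBIC)
a=cv2.resize(w[35:95,140:500],None,fx=2.06,fy=2.06,interpolation=cv2.INTER_CUBIC)
im=np.zeros((500,745,3),np.uint8);im[:a.shape[0],:a.shape[1]]=a;im[130:490,:300]=t;im[130:490,302:742]=s
cv2.imwrite("pics/w6.png",im)
print(o["tcp_pos"],R.from_rotvec(o["orientation"]).as_matrix().round(3).tolist(),o["contact_force"],o["clock"])
```

```text
[ 0.51068728 -0.16100545  0.22027508] [[0.256, 0.967, 0.001], [0.967, -0.256, -0.0], [-0.0, 0.001, -1.0]] [-0.06502419 -0.86045516 -4.34536864] 11.15
```

View pics/w6.png

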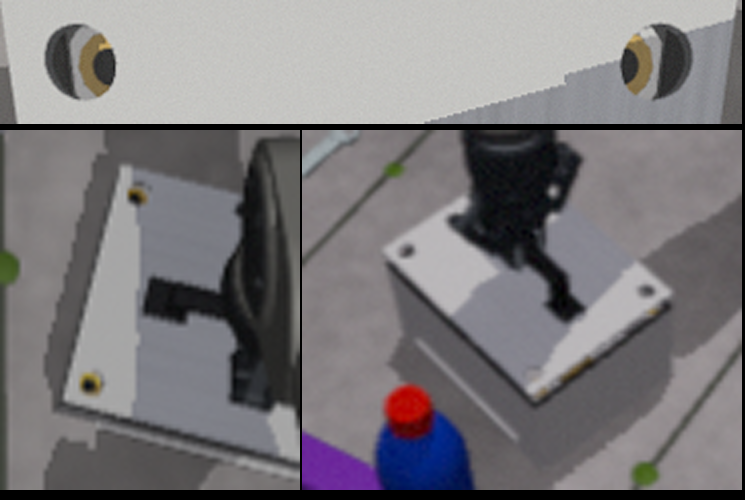

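Run:
```python
from bench import *
from h import *
c=get_calibration("wrist");u=lambda L:np.array(L)/2.06+[140,35]
I=at_z(c,u([(105,66),(631,67)]),.11);H=at_z(c,u([(80.5,62),(656,62)]),.130)
print((I*1000).round(1),(H*1000).round(1),((H-I)*1000).round(1))
c=get_calibration("top");q=lambda L:(np.array(L)+.5-[0,130])/4-.5+[325,170]
I=at_z(c,q([(91,382),(137,197)]),.11);H=at_z(c,q([(90,384),(137,195)]),.130);print((I*1000).round(1),((H-I)*1000).round(1))
for i,o in enumerate(HO[[1,3]]):print((R.from_euler("z",-.2585).apply([*o,0])+[.5112,-.1596,0])*1000)
```

```text
[[469.7 -57.2 110. ]
 [597.  -91.3 110. ]] [[471.3 -58.5 130. ]
 [595.  -91.4 130. ]] [[ 1.6 -1.3 20. ]
 [-2.  -0.2 20. ]]
[[475.  -59.2 110. ]
 [598.2 -91.8 110. ]] [[-2.7  1.7 20. ]
 [-2.3  1.6 20. ]]
[472.07756162 -57.19670506   0.        ]
[595.82469911 -89.91743187   0.        ]
```

Wrist check: the plate is off by about (-0.2, -0.8) mm. The coarser top-view check gives (-2.5, +1.6) mm. I'll make a small nudge and settle.

Call:
jog_arm(plan=[[[0.07, 0, -0.1], 0], [[0, 0, 0], 0], [[0, 0, 0], 0], [[0, 0, 0], 0], [[0, 0, 0], 0], [[0, 0, 0], 0], [[0, 0, 0], 0], [[0, 0, 0], 0]])

```text
clock: 12.1
tcp_pos: [0.5112, -0.1609, 0.2189]
orientation: [-2.49, -1.916, -0.0]
contact_force: [-0.2, -0.0, -3.3]
grip_width: 0.0145
```

Run:
```python
from bench import *
o=get_obs();print(o["tcp_pos"],o["contact_force"],abs(o["qvel"]).max(),o["grip_width"])
print(hand_in())
```

```text
[ 0.51116986 -0.16092162  0.21890709] [-0.23248469 -0.02931205 -3.33624383] 0.0018975454648366957 0.014521039522986938
the job is handed in; nothing more can be done
None
```

I shut the meter lid, then picked the cover plate up by its handle. I handed in at about 12 s of the 54 s, still holding the plate over the box; no verdict is reported.

- **Lid:** I pushed it down until it met about 11 N with the fingertips at the shut height. The next top view showed it lying flat.
- **Plate height and hold:** From the arm's height, the underside is about 125 mm above the slab, 15 mm above the seal. The tool was level to about 0.001 rad, the arm was still, and the measured force (3–4 N, about the plate's weight) gave no sign of the plate touching the box.
- **Hole alignment:** My two checks, made on the two left holes because the gripper hid the right ones, disagreed slightly. The wrist camera put the plate within about 2 mm at each hole. The coarser top view put it about 3 mm off. I then nudged it 0.7 mm in x and did not look again; both readings are inside the 5 mm limit.
- **Other things on the shelf:** I steered clear of them, and none looked moved in the views I took, but I did not measure them afterwards.

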